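Clip the lid on a pan of grated carrot

ROBOT

A 7-joint arm with a two-finger parallel gripper is mounted at the origin on a cart in front of the work surface, level with it; the furniture and walls round the work are solid. World frame = base frame: x ahead of the robot, y to its left, z up, the work surface at z = 0. Lengths are in mm, angles in rad, forces in N, time in s.
With the tool pointing down it reaches from about 425 to 925 mm from the base axis. Payload 6.8 kg.
Tool frame: the origin (TCP) lies between the finger pads; the fingertips stand 22 mm ahead of it and the grasp point (between the pads) lies 3 mm ahead of it (env.tips_ahead is the distance from the TCP to the fingertips, in mm); z points along the fingers, y is the line along which they close (so a half turn about z gives the same grasp; the last joint's range is limited). The gripper opens to 88 mm and grips with 3 to 60 N. Pads are 20 mm wide; open, the fingers measure 115 mm over their backs; the gripper's body (75 mm by 178 mm) begins 61 mm behind the grasp point.
Start: joints at [-1.391, 0.477, 0.022, 1.555, -0.011, 1.109, -0.083], TCP at [191.59, 647.256, 244.664] pointing down, gripper open.
Joint ranges: [-2.96, 2.96], [-0.34, 2.1], [-1.41, 1.46], [0.24, 2.44], [-1.37, 4.51], [0.17, 1.92], [-2.96, 2.96]. Speed limits (rad/s): [2.39, 2.39, 3.14, 3.14, 3.14, 3.14, 3.14].

INTERFACE

Orientations are given as a 3x3 rotation matrix whose columns are the frame's x, y, z axes.
In Python, from rig import env, vision, workorder, spotter gives the robot as it stands.
- The arm moves only by the tool carry_out, never from a script. Its argument "series" is a list of rows, each a list of 4 numbers: the shift along the tool's x, y, z in m, then the turn about the tool's z in degrees. In form: [[tx, ty, tz, yaw], ...]. A call has exactly 10 rows; each row is the pose to reach, as a shift and turn from the pose commanded when the call began, along the tool's axes at that moment; what a row does not reach only later rows make up. A row lasts 1/8 s, in which the tool goes at most 62.5 mm and 10.7 degrees, less where a joint would pass 70% of its speed; a pose out of reach is approached as far as the arm can. A call with a gripper value outside its range is refused whole. "claw" is the closure in counts, from 0 (fully open) to 255 (shut), set as the call begins (left out, the last holds). The fingers move at their own pace and stop on an object; "force" is the grip in N (left out, the last holds). Time passes only in rows, so rows that repeat a pose let the fingers close, or fill a call up. It gives the time, the measured TCP pose, the force, the opening and the grip force at its end, in the units of the state.
- env.sense(): the state, without advancing time (a new reading comes with each control period).
- vision.get_image(name): name is "scene" or "top"; returns a dict with "pixels" (384x512x3 uint8, red, green, blue), "depth" (384x512 float32, mm along the optical axis (not along the pixel's ray), 0 where there is no reading), "vertical_fov" (degrees; the focal length in pixels is half the picture's height over the tangent of half this angle, whatever the lens; pixels are square), "cx", "cy" (the principal point, pixels), "pose" (4x4, takes a point from camera to world coordinates). Camera axes: x right, y down, z forward; pixel columns grow to the right and rows downward; lengths in mm; the calibration is good to about 2 mm. A picture is of the moment at which its call begins.
- workorder.finish_job(): hands the job in; it is judged then, once.
Trained networks look in the newest picture that a camera, given by its name, has taken for a name from the list of things; names that differ only in an ending like _2 or _b are one class to them, and where a whole thing is asked for, a point or a joint stands for the part that bears it (a point fixed in the world has none). Each returns a list of dicts, best first, with "p" (0 to 1); they miss things now and then, are a little off and sometimes report something else, mostly with a low value. They report only what shows in the picture. A call takes as long as a camera call.
- spotter.boxes_of(camera, query): "bbox" ([left, top, width, height] in pixels, round what is visible of it).
- spotter.masks_of(camera, query): "pixels" (384x512 bool, what is visible of it) and "bbox" ([left, top, width, height] in pixels, round what is visible of it).
The state is a dict: "clock": time; "qpos": joint angles; "qvel": joint speeds; "joint_efforts": joint torques, N m; "eef_pos": TCP position; "tool_rot": TCP orientation; "wrist_force": force on the tool from outside, world axes, zero at the start; "wrist_torque": the same for the moment, N m; "finger_gap": finger opening in mm; "grasp_force": force on a finger pad.
Only numpy, scipy, OpenCV 4.12 (cv2) and the standard library are available. Lean on these libraries where they do the work, as an engineer would, in place of code of your own. Each camera call takes 0.05 s, during which the arm holds its last target. There are 200 camera calls.

TASK

Close the pan of grated carrot: take the white clip lid by its handle, set it squarely into the pan's mouth, then fold down its four steel clips and press each until it snaps under the pan's rim. Snap one clip, next the one at the diagonally opposite corner, then the other two, so that the gasket is drawn down evenly; press no harder than 20 N on a clip, and do not shove the pan about or tip it.

Things in the scene. Friction and masses are not known exactly. Their poses are not given: they have to be found in the camera images.
- pan: Deep rectangular stainless food pan (one-third gastronorm) of grated carrot, loose on the table, 2 to 2.6 kg. 326 mm along its x, 177 along its y, 151 high. Origin: centre of its underside, z up. A flat rim runs outward round its mouth. It is alike both ways round, and the lid fits either way round.
- pan_mouth (a point): Centre of the pan's mouth at the height of the rim's top, 151 mm above the pan's underside; axes are the pan's. The rim's underside is 146 mm above the pan's underside, its outer edge 88 mm from this centre in y and 163 mm in x. The mouth inside the walls is 306 mm (x) by 147 mm (y).
- lid_grip (a point): Centre of the handle bar of the loose white clip lid (0.65 kg), at the lid centre. Bar 118 mm long along the lid's x, 14 wide in y, 14 high, on two feet, its centre 24 mm above the lid's top face. Axes are the lid's: x along its 326 mm length, y across its 170 mm width, z up. Laid on the pan unclipped it is about 184 mm above the pan's underside, clipped about 1 mm lower.
- lid_skirt (a point): Centre of the lid at the lowest edge of its skirt, 49 mm below lid_grip. The plate is 5 mm thick with its underside 20 mm above this point. The skirt, 302 x 145 mm outside, lower edge rounded to 4 mm radius, drops inside the pan's mouth. A springy rubber gasket 5.3 mm thick under the plate's edge rests on the pan's rim; pressed at a corner it gives about 3.5 N per mm, up to 4 mm.
- clip_a (a joint): Angle (rad) of the steel clip near the lid's +x +y corner, on the lid's long edge; clip_c is at the opposite corner. 0 = shut, growing as it swings up and outward, at most 1.7; starts at 0.9 to 1.5. Swings as one piece about its pin and stays where it is left, by a light friction (about 1 N at its end).
- clip_a_hinge (a point): Middle of the hinge pin of clip_a, +90 mm in x and +77 mm in y from the lid's centre, 20 mm below lid_grip, 4 mm above the top face. The four clips are alike: smooth steel, 36 mm wide along x, centred here. Shut, a flat arm 3 mm thick runs 16.7 mm outward (away from the lid's long centre line) at the height of the pin, then a leg hangs down, its outer face 16.7 mm out, to 24 mm below the pin.
- clip_b (a joint): Angle (rad) of the steel clip near the lid's +x -y corner, on the lid's long edge; clip_d is at the opposite corner. 0 = shut, growing as it swings up and outward, at most 1.7; starts at 0.9 to 1.5. Pushed down on the leg's outer face, 20 to 28 mm out from the pin, an open clip folds with 1 to 3 N until its hook meets the side of the rim, at about 0.3 rad.
- clip_b_hinge (a point): Middle of the hinge pin of clip_b, +90 mm in x and -77 mm in y from the lid's centre, 20 mm below lid_grip, 4 mm above the top face. All clips: low on the leg a round-nosed hook points inward and catches under the pan's rim. Shut, its nose is 9 mm out from and 19 mm below the pin, up to 0.3 mm higher or lower from clip to clip.
- clip_c (a joint): Angle (rad) of the steel clip near the lid's -x -y corner, on the lid's long edge; clip_a is at the opposite corner. 0 = shut, growing as it swings up and outward, at most 1.7; starts at 0.9 to 1.5. Folded to about 0.3 rad, it is then pressed down on its thumb bar: that corner of the lid sinks on the gasket until the hook jumps under the rim.
- clip_c_hinge (a point): Middle of the hinge pin of clip_c, -90 mm in x and -77 mm in y from the lid's centre, 20 mm below lid_grip, 4 mm above the top face. All clips: on the arm, 12 mm outward of the pin, stands a thumb bar 34 mm long along x and 4.5 mm thick, the highest part of a folded clip. Bent by years of use, its top is anywhere from 3.5 to 10.5 mm above the pin (clip shut), different on each clip.
- clip_d (a joint): Angle (rad) of the steel clip near the lid's -x +y corner, on the lid's long edge; clip_b is at the opposite corner. 0 = shut, growing as it swings up and outward, at most 1.7; starts at 0.9 to 1.5. The jump takes 7 to 13 N, differing by clip; the push then falls away at once, and the clip goes to 0 by itself and stays locked.
- clip_d_hinge (a point): Middle of the hinge pin of clip_d, -90 mm in x and +77 mm in y from the lid's centre, 20 mm below lid_grip, 4 mm above the top face. All clips: beside the clip stand two small hinge brackets, no higher than 4 mm above the pin; nothing else of the lid but the handle stands higher.

How it is judged (in metres and radians):
On the way, in this order (a step that is already met when the one before it is completed fails the run):
1. the lid lies squarely in the pan's mouth, all four clips still open (x of lid_grip in the frame of pan between -0.006 and 0.006 m and y of lid_grip in the frame of pan between -0.004 and 0.004 m and z of lid_grip in the frame of pan between 0.176 and 0.1875 m and angle between the x axis of lid_grip and the x axis of pan, either way round below 0.04 rad and angle between the z axis of lid_grip and the z axis of pan, either way round below 0.03 rad and value of joint each of clip_a, clip_b, clip_c, clip_d above 0.15 rad), for 0.2 s.
2. two diagonally opposite clips are snapped shut, the other two still open (((value of joint each of clip_a, clip_c below 0.08 rad and value of joint each of clip_b, clip_d above 0.15 rad) or (value of joint each of clip_b, clip_d below 0.08 rad and value of joint each of clip_a, clip_c above 0.15 rad))), for 0.2 s.
At the end, for the whole second after the job is handed in: All four clips are snapped shut (each within 0.08 rad of 0), the lid lies squarely in the pan's mouth (centre within 6 mm along and 4 mm across, level within 0.03 rad, handle centre less than 187.5 mm above the pan's underside), the pan stands upright and still (x of lid_grip in the frame of pan between -0.006 and 0.006 m and y of lid_grip in the frame of pan between -0.004 and 0.004 m and z of lid_grip in the frame of pan between 0.176 and 0.1875 m and angle between the x axis of lid_grip and the x axis of pan, either way round below 0.04 rad and angle between the z axis of lid_grip and the z axis of pan, either way round below 0.03 rad and value of joint each of clip_a, clip_b, clip_c, clip_d below 0.08 rad and angle between pan's own z axis and vertical below 0.03 rad and linear speed of pan below 0.02 m/s); the robot touches nothing.
It fails at once if a clip is pressed with more than 20 N (contact force between the fingers and clip_a above 20 N or contact force between the fingers and clip_b above 20 N or contact force between the fingers and clip_c above 20 N or contact force between the fingers and clip_d above 20 N).
It fails at once if the pan is pushed more than 30 mm from its place (distance of pan from where it was at the start of the episode above 0.03 m).
It fails at once if the pan is tipped by more than 0.1 rad (angle between pan's own z axis and vertical above 0.1 rad).
It also fails if it takes over 72 s, if anything falls off the work surface, if the arm or the gripper's body presses on something with over 40 N, if the wrist force passes 120 N, or if a joint passes its speed limit or range.

## Working session

There is one attempt and no reset: what is moved stays moved. The work goes in short steps, Python scripts to look and compute and a tool call to move; the robot and the scene stay as the last step left them, time stands still between calls to the robot, and variables do not carry over. Pictures are saved under pics/ and viewed, at most 10 in all, crops included, and the job is handed in when it is done.

Besides the shell and the picture viewer there is one more tool, called after "Request:" as name([rows], argument=value, ...), one row to a line, values as JSON. carry_out: Moves the arm, as the interface text tells. Its arguments: {"type":"object","properties":{"series":{"type":"array","items":{"type":"array","items":{"type":"number"}}},"claw":{"type":"number"},"force":{"type":"number"}},"required":["series"]}

```bash
mkdir -p pics; cat > h.py <<'E'
import numpy as np, cv2
from rig import env, vision, workorder, spotter
def cloud(im):
    d=im["depth"]; h,w=d.shape; f=h/2/np.tan(np.radians(im["vertical_fov"])/2)
    u,v=np.meshgrid(np.arange(w),np.arange(h))
    P=np.stack([(u-im["cx"])/f*d,(v-im["cy"])/f*d,d],-1)
    T=np.array(im["pose"]); W=P@T[:3,:3].T+T[:3,3]
    W[d<=0]=np.nan
    return W
def save(im,n,crop=None,s=1):
    a=im["pixels"][:,:,::-1]
    if crop: a=a[crop[1]:crop[3],crop[0]:crop[2]]
    cv2.imwrite("pics/"+n,cv2.resize(a,None,fx=s,fy=s,interpolation=cv2.INTER_CUBIC))
E
python3 - <<'E'
from h import *
s=env.sense(); print(s)
ims={c:vision.get_image(c) for c in("scene","top")}
cv2.imwrite("pics/a.png",np.vstack([cv2.resize(ims[c]["pixels"][:,:,::-1],(400,300)) for c in ims]))
save(ims["top"],"top.png",None,1.5)
for c in ims:
    W=cloud(ims[c]); print(c,np.array(ims[c]["pose"]).round(3).tolist())
    for q in("pan","lid_grip","clip_a"):
        for m in spotter.masks_of(c,q)[:5]:
            p=W[m["pixels"]]; print(q,round(m["p"],2),m["bbox"],m["pixels"].sum(),np.nanpercentile(p,[2,50,98],axis=0).round(0).tolist())
E
```

```text
{'clock': 0.0, 'qpos': array([-1.39108525,  0.47780524,  0.02235588,  1.55640988, -0.01151562,
        1.10925175, -0.08311446]), 'qvel': array([-0.0006131 ,  0.00165724,  0.00035341, -0.00131023, -0.00109716,
        0.0003788 ,  0.00100261]), 'joint_efforts': array([ 1.00191693e-03, -5.82856464e+01,  1.53461091e+00, -2.72612143e+01,
       -5.44161221e-02,  1.71487243e-02,  1.55309408e-04]), 'eef_pos': array([191.46528892, 646.72118294, 243.69608479]), 'tool_rot': array([[-9.58863627e-01,  2.83866876e-01, -3.76836594e-04],
       [ 2.83867100e-01,  9.58862119e-01, -1.70476305e-03],
       [-1.22591428e-04, -1.74160679e-03, -9.99998476e-01]]), 'wrist_force': array([ 1.34163252, -0.35198984,  0.57355047]), 'wrist_torque': array([-0.0043444 , -0.01091849, -0.01064713]), 'grasp_force': 0.0, 'finger_gap': 87.65819279919687}
scene [[-0.759, -0.284, 0.586, 45.814], [-0.65, 0.299, -0.698, 600.506], [0.023, -0.911, -0.412, 482.489], [0.0, 0.0, 0.0, 1.0]]
pan 0.8 [226.4, 148.6, 133.5, 88.9] 7724 [[396.0, -229.0, 8.0], [522.0, -85.0, 103.0], [700.0, -61.0, 151.0]]
lid_grip 0.74 [141.6, 210.0,
[... 715 characters left out ...]
554.0, 126.0, 29.0], [715.0, 219.0, 55.0]]
lid_grip 0.19 [169.1, 229.8, 17.5, 13.2] 134 [[448.0, 194.0, 34.0], [463.0, 208.0, 44.0], [481.0, 223.0, 49.0]]
clip_a 0.71 [232.3, 157.3, 11.3, 12.0] 151 [[639.0, 32.0, 37.0], [656.0, 47.0, 45.0], [673.0, 63.0, 50.0]]
clip_a 0.7 [167.9, 165.7, 15.6, 12.0] 165 [[626.0, 206.0, 24.0], [643.0, 219.0, 45.0], [660.0, 236.0, 51.0]]
clip_a 0.7 [236.3, 224.3, 13.6, 10.1] 136 [[463.0, 17.0, 35.0], [480.0, 31.0, 43.0], [494.0, 45.0, 49.0]]
clip_a 0.47 [276.7, 132.7, 76.3, 131.3] 8699 [[394.0, -233.0, 5.0], [558.0, -164.0, 48.0], [703.0, -65.0, 154.0]]
clip_a 0.43 [171.6, 227.8, 14.4, 16.5] 158 [[446.0, 194.0, 34.0], [462.0, 208.0, 44.0], [481.0, 226.0, 49.0]]
```

View pics/top.png

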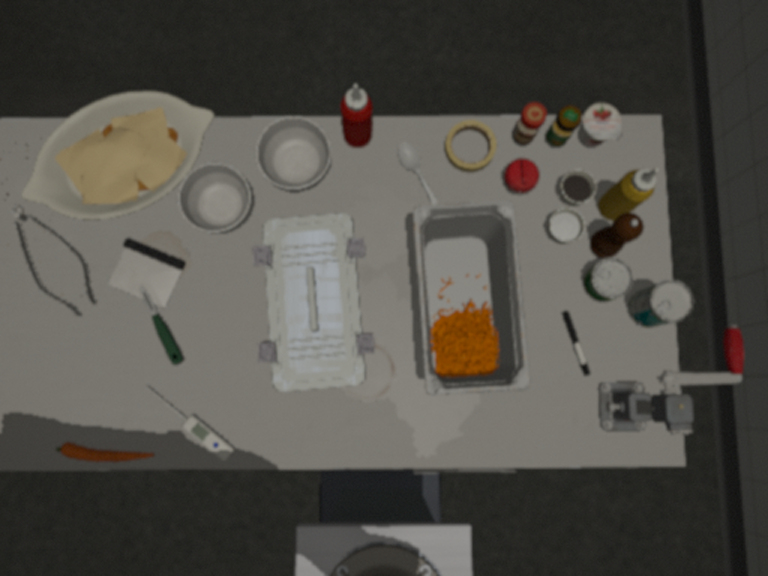

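View pics/a.png

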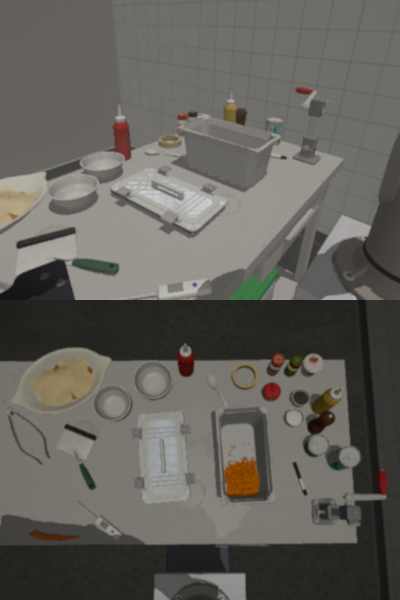

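The top view shows the lid (centre near pixel (209,199)) and the pan ((312,199)), both roughly along world x. Next I'll measure their poses.

```bash
cat >> h.py <<'E'
def rect(pts):
    (c,(w,h),a)=cv2.minAreaRect(pts[:,:2].astype(np.float32))
    if w<h: w,h,a=h,w,a+90
    a=(a+90)%180-90
    return np.round([*c,w,h,a],1)
def sel(W,box,zlo,zhi):
    x0,x1,y0,y1=box
    with np.errstate(invalid="ignore"):
        return (W[...,0]>x0)&(W[...,0]<x1)&(W[...,1]>y0)&(W[...,1]<y1)&(W[...,2]>zlo)&(W[...,2]<zhi)
def ax(pts):
    c=pts[:,:2].mean(0); e,v=np.linalg.eigh(np.cov((pts[:,:2]-c).T)); d=v[:,1]; return c.round(1),np.degrees(np.arctan2(d[1],d[0])).round(2)
E
python3 - <<'E'
from h import *
for c in("top","scene"):
    Ws=np.stack([cloud(vision.get_image(c)) for _ in range(4)]); W=np.nanmedian(Ws,0)
    print(c,"noise",np.nanmedian(np.nanstd(Ws,0)))
    m=sel(W,(440,680,90,170),46,70);p=W[m]; print("handle",m.sum(),rect(p),ax(p),np.median(p[:,2]))
    m=sel(W,(380,730,20,240),17,34);m=cv2.morphologyEx(m.astype(np.uint8),cv2.MORPH_OPEN,np.ones((3,3)))>0;p=W[m]; print("plate",m.sum(),rect(p),ax(p),np.median(p[:,2]))
    m=sel(W,(370,730,-260,-40),143,160);p=W[m]; print("rim",m.sum(),rect(p),ax(p),np.median(p[:,2]))
    for q in(2,98): print(np.percentile(p,q,axis=0).round(1))
E
```

```text
top noise 1.0669127181309312
handle 225 [559.6 127.4 116.8  14.1   4.6] (array([559. , 126.9]), np.float64(-175.4)) 56.5169207922728
plate 6482 [560.1 127.6 325.7 172.1   4.6] (array([556. , 126.9]), np.float64(-175.3)) 28.31476907183668
rim 1868 [ 549.6 -149.3  323.9  174.5    3.2] (array([ 546.5, -152.9]), np.float64(-176.39)) 150.98998209613632
[ 389.2 -239.1  144. ]
[709.5 -58.7 154.3]
scene noise 0.8069819755632035
handle 288 [560.9 129.9 117.9  14.    4.4] (array([555.6, 132.4]), np.float64(-175.08)) 54.30445363733541
plate 5673 [561.3 129.9 326.7 172.    4.6] (array([534.9, 137.6]), np.float64(-176.04)) 27.127761685491862
rim 1011 [ 551.1 -146.3  324.2  173.8    3. ] (array([ 536.7, -143.2]), np.float64(-177.83)) 149.1573490075797
[ 388.7 -233.3  143.4]
[705.8 -55.  151.9]
```

Request:
carry_out([
  [-0.06, -0.047, 0.01, -3],
  [-0.12, -0.094, 0.02, -6],
  [-0.18, -0.141, 0.03, -9],
  [-0.24, -0.188, 0.05, -12],
  [-0.3, -0.235, 0.06, -15],
  [-0.36, -0.282, 0.08, -18],
  [-0.42, -0.329, 0.09, -21.1],
  [-0.46, -0.36, 0.1, -21.1],
  [-0.501, -0.393, 0.11, -21.1],
  [-0.501, -0.393, 0.11, -21.1],
], claw=0, force=30)

```text
clock: 2.05
eef_pos: [549.5, 143.9, 138.6]
tool_rot: [[-0.997, -0.081, 0.001], [-0.081, 0.997, 0.0], [-0.001, 0.0, -1.0]]
wrist_force: [1.5, 0.8, -0.2]
finger_gap: 87.8
grasp_force: 0.0
```

Request:
carry_out([
  [0, 0, 0.01, 0],
  [0, 0, 0.02, 0],
  [0, 0, 0.03, 0],
  [0, 0, 0.04, 0],
  [0, 0, 0.045, 0],
  [0, 0, 0.045, 0],
  [0, 0, 0.045, 0],
  [0, 0, 0.045, 0],
  [0, 0, 0.045, 0],
  [0, 0, 0.045, 0],
])

```text
clock: 3.3
eef_pos: [548.3, 145.4, 93.7]
tool_rot: [[-0.997, -0.08, 0.0], [-0.08, 0.997, 0.0], [-0.0, 0.0, -1.0]]
wrist_force: [-0.5, -0.4, 0.3]
finger_gap: 88.0
grasp_force: 0.0
```

```bash
python3 -c "
from h import *
s=env.sense();print(s['eef_pos'],s['tool_rot'],s['wrist_force'],s['qpos'])"
```

```text
[548.31458178 145.41944977  93.70092374] [[-9.96771785e-01 -8.02868240e-02  1.83685376e-04]
 [-8.02868054e-02  9.96771798e-01  1.06249451e-04]
 [-1.91622833e-04  9.11589426e-05 -9.99999977e-01]] [-0.52341723 -0.39194923  0.28675406] [-0.45734854  0.49207654  0.11305037  1.94566621 -0.08210603  0.70796881
  1.35597593]
```

Request:
carry_out([
  [-0.0106, -0.0177, 0, 0],
  [-0.0106, -0.0177, 0, 0],
  [-0.0106, -0.0177, 0.01, 0],
  [-0.0106, -0.0177, 0.02, 0],
  [-0.0106, -0.0177, 0.03, 0],
  [-0.0106, -0.0177, 0.035, 0],
  [-0.0106, -0.0177, 0.04, 0],
  [-0.0106, -0.0177, 0.04, 0],
  [-0.0106, -0.0177, 0.04, 0],
  [-0.0106, -0.0177, 0.04, 0],
])

```text
clock: 4.55
eef_pos: [560.4, 128.7, 53.9]
tool_rot: [[-0.997, -0.08, 0.0], [-0.08, 0.997, 0.0], [-0.0, 0.0, -1.0]]
wrist_force: [0.0, 1.0, -0.4]
finger_gap: 87.9
grasp_force: 0.0
```

Request:
carry_out([
  [0, 0, 0, 0],
  [0, 0, 0, 0],
  [0, 0, 0, 0],
  [0, 0, 0, 0],
  [0, 0, 0, 0],
  [0, 0, 0, 0],
  [0, 0, 0, 0],
  [0, 0, 0, 0],
  [0, 0, -0.01, 0],
  [0, 0, -0.02, 0],
], claw=255, force=40)

```text
clock: 5.8
eef_pos: [559.5, 128.5, 73.6]
tool_rot: [[-0.997, -0.08, -0.001], [-0.08, 0.997, -0.0], [0.002, -0.0, -1.0]]
wrist_force: [-0.0, 0.7, -7.4]
finger_gap: 13.8
grasp_force: 40.0
```

Request:
carry_out([
  [0, 0, -0.04, 0],
  [0, 0, -0.08, 0],
  [0, 0, -0.12, 0],
  [0, -0.01, -0.15, 0],
  [0.005, -0.04, -0.165, 0],
  [0.01, -0.08, -0.165, 0],
  [0.014, -0.12, -0.165, 0.5],
  [0.019, -0.16, -0.165, 0.5],
  [0.023, -0.2, -0.165, 1],
  [0.028, -0.24, -0.165, 1.5],
])

```text
clock: 7.05
eef_pos: [550.8, -114.0, 238.8]
tool_rot: [[-0.999, -0.054, -0.0], [-0.054, 0.999, 0.0], [0.0, 0.0, -1.0]]
wrist_force: [0.7, -0.5, -5.6]
finger_gap: 13.6
grasp_force: 40.0
```

```bash
python3 -c "
from h import *
s=env.sense();print(s['eef_pos'],s['tool_rot'][:,0],s['wrist_force'],s['qpos'])
R=s['tool_rot'];print(R.T@(np.array([550.2,-147.9,235])-s['eef_pos']))"
```

```text
[ 550.83951416 -114.0165557   238.7890604 ] [-9.98540547e-01 -5.40054062e-02  4.38045525e-04] [ 0.69473481 -0.51072343 -5.5859034 ] [-0.11274301  0.30127565  0.25392988  1.84884376 -0.08882771  1.00287058
  1.80293733]
[  2.46681021 -33.80069963   3.77906159]
```

Request:
carry_out([
  [0.001, -0.015, 0, 0],
  [0.002, -0.028, 0.005, 0],
  [0.0025, -0.034, 0.01, 0],
  [0.0025, -0.034, 0.015, 0],
  [0.0025, -0.034, 0.02, 0],
  [0.0025, -0.034, 0.02, 0],
  [0.0025, -0.034, 0.02, 0],
  [0.0025, -0.034, 0.02, 0],
  [0.0025, -0.034, 0.02, 0],
  [0.0025, -0.034, 0.02, 0],
])

```text
clock: 8.3
eef_pos: [551.0, -146.9, 218.7]
tool_rot: [[-0.999, -0.054, 0.0], [-0.054, 0.999, 0.0], [-0.0, 0.0, -1.0]]
wrist_force: [0.2, 0.8, -6.8]
finger_gap: 13.9
grasp_force: 40.0
```

```bash
python3 - <<'E'
from h import *
s=env.sense();print(s['eef_pos'],s['tool_rot'][:,0],s['wrist_force'])
for c in("top","scene"):
    im=vision.get_image(c)
    W=np.nanmedian(np.stack([cloud(vision.get_image(c)) for _ in range(4)]),0)
    m=sel(W,(350,750,-270,-20),182,203);m=cv2.morphologyEx(m.astype(np.uint8),cv2.MORPH_OPEN,np.ones((3,3)))>0;p=W[m]; print(c,"plate",m.sum(),rect(p),np.median(p[:,2]))
    m=sel(W,(370,730,-260,-40),143,158);p=W[m]; print("rim",m.sum(),rect(p))
    m=cv2.resize(im["pixels"][:,:,::-1],(600,450)); cv2.imwrite(f"pics/{c}2.png",m)
E
```

```text
[ 551.00233221 -146.93196349  218.65977588] [-9.98530583e-01 -5.41908427e-02 -1.68008816e-04] [ 0.17491744  0.78998084 -6.79310983]
top plate 3438 [ 551.4 -146.6  325.3  169.9    3.1] 193.13511102109197
rim 107 [537.8 -64.2 310.8  19.8   6.6]
scene plate 2522 [ 551.6 -134.9  325.8  191.3    3.1] 192.31446423474975
rim 602 [ 550.3 -145.8  323.6  172.4    3.1]
```

Request:
carry_out([
  [0.0011, -0.0015, 0, 0],
  [0.0011, -0.0015, 0.003, 0],
  [0.0011, -0.0015, 0.006, 0],
  [0.0011, -0.0015, 0.009, 0],
  [0.0011, -0.0015, 0.012, 0],
  [0.0011, -0.0015, 0.014, 0],
  [0.0011, -0.0015, 0.016, 0],
  [0.0011, -0.0015, 0.018, 0],
  [0.0011, -0.0015, 0.02, 0],
  [0.0011, -0.0015, 0.02, 0],
])

```text
clock: 10.05
eef_pos: [549.8, -148.4, 198.4]
tool_rot: [[-0.999, -0.054, -0.0], [-0.054, 0.999, 0.0], [0.0, 0.0, -1.0]]
wrist_force: [0.0, -0.2, -6.5]
finger_gap: 13.8
grasp_force: 40.0
```

View pics/scene2.png

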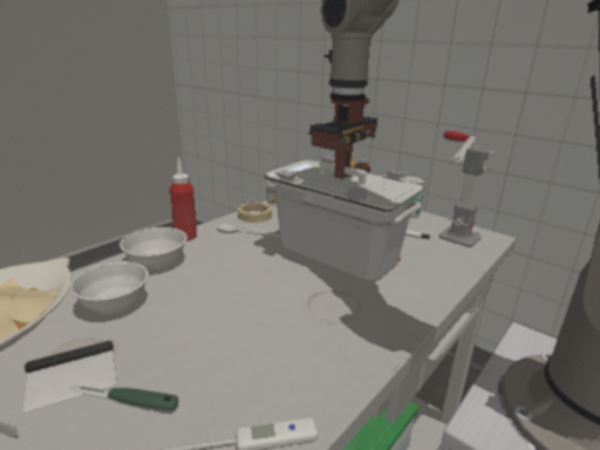

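The picture shows the lid held level just over the pan (near pixel (345,185)), and the skirt's edge has gone below rim height with no contact force. Lowering further.

Request:
carry_out([
  [0, 0, 0.001, 0],
  [0, 0, 0.002, 0],
  [0, 0, 0.003, 0],
  [0, 0, 0.004, 0],
  [0, 0, 0.005, 0],
  [0, 0, 0.006, 0],
  [0, 0, 0.007, 0],
  [0, 0, 0.008, 0],
  [0, 0, 0.009, 0],
  [0, 0, 0.01, 0],
])

```text
clock: 11.3
eef_pos: [550.0, -148.4, 188.9]
tool_rot: [[-0.999, -0.054, 0.0], [-0.054, 0.999, 0.0], [-0.0, 0.0, -1.0]]
wrist_force: [-2.9, 0.5, 0.9]
finger_gap: 13.4
grasp_force: 40.0
```

Request:
carry_out([
  [0, 0, 0.001, 0],
  [0, 0, 0.0015, 0],
  [0, 0, 0.0015, 0],
  [0, 0, 0.0015, 0],
  [0, 0, 0.0015, 0],
  [0, 0, 0.0015, 0],
  [0, 0, 0.0015, 0],
  [0, 0, 0.0015, 0],
  [0, 0, 0.0015, 0],
  [0, 0, 0.0015, 0],
], claw=0)

```text
clock: 12.55
eef_pos: [549.9, -148.5, 187.0]
tool_rot: [[-0.999, -0.054, -0.0], [-0.054, 0.999, 0.0], [0.0, 0.0, -1.0]]
wrist_force: [-1.1, 1.0, -0.8]
finger_gap: 88.0
grasp_force: 0.0
```

Request:
carry_out([
  [0, 0, -0.02, 0],
  [0, 0, -0.04, 0],
  [0, 0, -0.06, 0],
  [0, 0, -0.08, 0],
  [0, 0, -0.08, 0],
  [0.03, 0, -0.08, 0],
  [0.06, 0, -0.08, 0],
  [0.09, 0, -0.08, 0],
  [0.09, 0, -0.08, 0],
  [0.09, 0, -0.08, 0],
], claw=255)

```text
clock: 13.8
eef_pos: [460.6, -153.1, 266.8]
tool_rot: [[-0.999, -0.055, 0.0], [-0.055, 0.999, 0.0], [-0.0, 0.0, -1.0]]
wrist_force: [0.8, 0.7, -0.1]
finger_gap: 0.3
grasp_force: 0.0
```

```bash
python3 - <<'E'
from h import *
s=env.sense();print(s['eef_pos'],s['tool_rot'][:,0],s['wrist_force'],s['finger_gap'])
for c in("top","scene"):
    W=np.nanmedian(np.stack([cloud(vision.get_image(c)) for _ in range(4)]),0); np.save(c+".npy",W)
    m=sel(W,(350,750,-270,-20),152,168);m=cv2.morphologyEx(m.astype(np.uint8),cv2.MORPH_OPEN,np.ones((3,3)))>0;p=W[m]; print(c,"plate",m.sum(),rect(p),np.median(p[:,2]))
    m=sel(W,(470,630,-175,-120),178,200);p=W[m]; print("handle",m.sum(),rect(p),np.median(p[:,2]))
    if c=="top": save(vision.get_image(c),"top3.png",(250,100,400,300),4)
    else: save(vision.get_image(c),"sc3.png",(200,110,390,250),4)
E
```

```text
[ 460.61339785 -153.11479596  266.7551884 ] [-9.98510085e-01 -5.45671933e-02 -1.75592809e-04] [ 0.77093529  0.70857316 -0.1314484 ] 0.31418561954739294
top plate 5250 [ 550.2 -148.7  326.1  171.     3.1] 163.63174951566265
handle 248 [ 556.1 -148.8  103.8   14.5    3.1] 191.97341374737982
scene plate 2588 [ 550.8 -139.8  326.7  185.8    2.7] 162.73064018141974
handle 238 [ 550.5 -145.3  117.1   12.3    4. ] 186.72229441503916
```

View pics/top3.png

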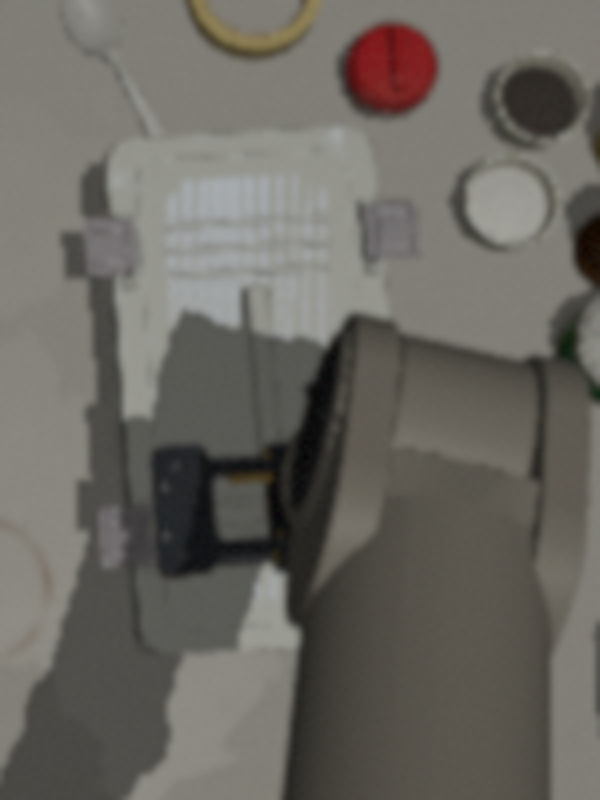

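```bash
python3 - <<'E'
from h import *
c=np.array([550.1,-148.5]);a=np.radians(3.1);ex=np.array([np.cos(a),np.sin(a)]);ey=np.array([-ex[1],ex[0]])
R=env.sense()["tool_rot"];p0=env.sense()["eef_pos"]
for c_ in("top","scene"):
    W=np.load(c_+".npy")
    d=W[...,:2]-c; X=d@ex; Y=d@ey
    for n,(sx,sy) in dict(A=(1,1),B=(1,-1),C=(-1,-1),D=(-1,1)).items():
        m=(abs(X-sx*90)<16)&(Y*sy>60)&(Y*sy<115)&(W[...,2]>155)&(W[...,2]<200)
        o=Y[m]*sy-77; z=W[...,2][m]-164
        hist=[(int(b),int(np.median(z[(o>=b)&(o<b+4)]).round()) if ((o>=b)&(o<b+4)).sum()>2 else None) for b in range(-12,36,4)]
        print(c_,n,(c+sx*90*ex+sy*77*ey).round(1),hist)
E
```

```text
top A [635.8 -66.7] [(-12, -1), (-8, 16), (-4, 16), (0, 19), (4, 18), (8, 17), (12, 17), (16, 17), (20, 17), (24, 18), (28, None), (32, None)]
top B [ 644.1 -220.5] [(-12, 0), (-8, -2), (-4, 15), (0, 17), (4, 18), (8, 17), (12, 16), (16, 15), (20, 14), (24, 16), (28, None), (32, None)]
top C [ 464.4 -230.3] [(-12, None), (-8, None), (-4, None), (0, None), (4, None), (8, None), (12, None), (16, None), (20, None), (24, None), (28, None), (32, None)]
top D [456.1 -76.5] [(-12, None), (-8, -2), (-4, 17), (0, 16), (4, 17), (8, 16), (12, 15), (16, 13), (20, 11), (24, 12), (28, None), (32, None)]
scene A [635.8 -66.7] [(-12, None), (-8, None), (-4, 15), (0, 4), (4, -2), (8, -5), (12, 15), (16, 15), (20, 9), (24, 15), (28, None), (32, None)]
scene B [ 644.1 -220.5] [(-12, None), (-8, 14), (-4, 5), (0, 15), (4, 16), (8, None), (12, None), (16, 8), (20, 14), (24, 15), (28, None), (32, None)]
scene C [ 464.4 -230.3] [(-12, None), (-8, 2), (-4, 4), (0, 9), (4, 16), (8, None), (12, None), (16, None), (20, 6), (24, 10), (28, None), (32, None)]
scene D [456.1 -76.5] [(-12, None), (-8, None), (-4, 16), (0, 4), (4, 15), (8, -4), (12, 13), (16, 12), (20, 10), (24, 4), (28, 10), (32, None)]
```

The lid lies square in the mouth (matches the pan at 3.1°), with clips visible open at pixels (107,247), (392,230) and (112,535). Starting with clip D: move over it and fold.

Request:
carry_out([
  [0, 0.05, 0, 0],
  [0, 0.103, 0.02, 0],
  [0, 0.103, 0.05, 0],
  [0, 0.103, 0.055, 0],
  [0, 0.103, 0.06, 0],
  [0, 0.103, 0.064, 0],
  [0, 0.103, 0.068, 0],
  [0, 0.103, 0.071, 0],
  [0, 0.103, 0.074, 0],
  [0, 0.103, 0.074, 0],
])

```text
clock: 15.55
eef_pos: [454.6, -49.9, 193.1]
tool_rot: [[-0.998, -0.055, 0.0], [-0.055, 0.998, 0.001], [-0.0, 0.001, -1.0]]
wrist_force: [-0.9, 3.2, 1.8]
finger_gap: 0.3
grasp_force: 1.5
```

Request:
carry_out([
  [0, 0, -0.008, 0],
  [0, 0, -0.016, 0],
  [0, -0.006, -0.016, 0],
  [0, -0.012, -0.016, 0],
  [0, -0.012, -0.016, 0],
  [0, -0.012, -0.013, 0],
  [0, -0.012, -0.01, 0],
  [0, -0.012, -0.008, 0],
  [0, -0.012, -0.006, 0],
  [0, -0.012, -0.006, 0],
])

```text
clock: 16.8
eef_pos: [455.0, -61.4, 199.3]
tool_rot: [[-0.998, -0.055, -0.001], [-0.055, 0.998, 0.001], [0.001, 0.001, -1.0]]
wrist_force: [-2.0, 3.0, 6.0]
finger_gap: 0.4
grasp_force: 3.4
```

```bash
python3 - <<'E'
from h import *
s=env.sense();print(s['eef_pos'],s['wrist_force'])
save(vision.get_image("scene"),"sc4.png",(200,100,390,240),4)
E
```

```text
[454.99841577 -61.42473187 199.25984878] [-1.9953902   2.99333994  6.04722938]
```

View pics/sc4.png

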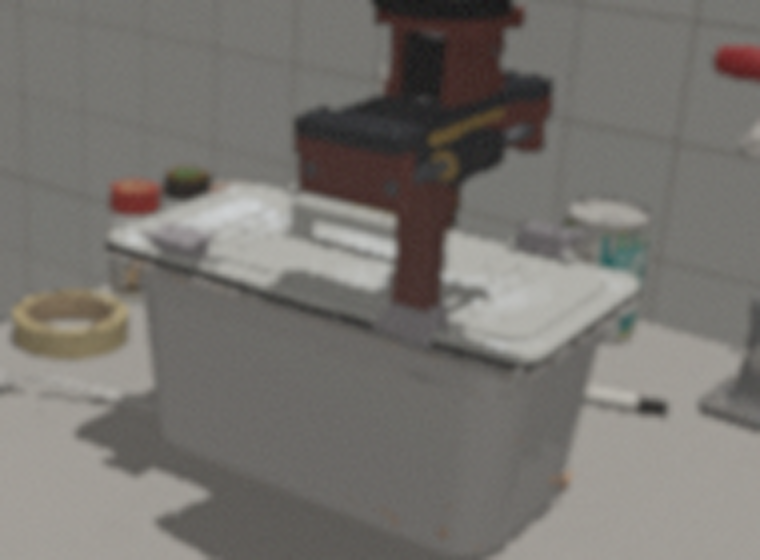

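The fingertips rest on the folded clip at pixel (412,320), already pressing with about 6 N. Continuing in small steps.

Request:
carry_out([
  [0, 0, 0.0003, 0],
  [0, 0, 0.0006, 0],
  [0, 0, 0.0009, 0],
  [0, 0, 0.0012, 0],
  [0, 0, 0.0012, 0],
  [0, 0, 0.0012, 0],
  [0, 0, 0.0012, 0],
  [0, 0, 0.0012, 0],
  [0, 0, 0.0012, 0],
  [0, 0, 0.0012, 0],
])

```text
clock: 18.1
eef_pos: [455.0, -60.9, 198.3]
tool_rot: [[-0.998, -0.055, -0.0], [-0.055, 0.998, 0.002], [0.0, 0.002, -1.0]]
wrist_force: [-4.1, 5.0, 7.2]
finger_gap: 0.3
grasp_force: 4.6
```

Request:
carry_out([
  [0.0005, 0.0005, 0.0003, 0],
  [0.001, 0.001, 0.0006, 0],
  [0.001, 0.001, 0.0009, 0],
  [0.001, 0.001, 0.0012, 0],
  [0.001, 0.001, 0.0012, 0],
  [0.001, 0.001, 0.0012, 0],
  [0.001, 0.001, 0.0012, 0],
  [0.001, 0.001, 0.0012, 0],
  [0.001, 0.001, 0.0012, 0],
  [0.001, 0.001, 0.0012, 0],
])

```text
clock: 19.35
eef_pos: [454.8, -59.6, 197.4]
tool_rot: [[-0.998, -0.056, 0.001], [-0.056, 0.998, 0.002], [-0.001, 0.002, -1.0]]
wrist_force: [-2.6, 5.8, 7.1]
finger_gap: 0.2
grasp_force: 4.4
```

Request:
carry_out([
  [0, 0.0005, 0, 0],
  [0, 0.001, 0, 0],
  [0, 0.0015, 0, 0],
  [0, 0.002, 0, 0],
  [0, 0.0025, 0.0003, 0],
  [0, 0.003, 0.0005, 0],
  [0, 0.003, 0.0005, 0],
  [0, 0.003, 0.0005, 0],
  [0, 0.003, 0.0005, 0],
  [0, 0.003, 0.0005, 0],
])

```text
clock: 20.6
eef_pos: [454.5, -58.2, 196.4]
tool_rot: [[-0.999, -0.054, 0.001], [-0.054, 0.999, 0.0], [-0.001, 0.0, -1.0]]
wrist_force: [1.1, 5.5, 5.0]
finger_gap: 0.3
grasp_force: 3.1
```

```bash
python3 - <<'E'
from h import *
s=env.sense();print(s['eef_pos'],s['wrist_force'])
W=np.nanmedian(np.stack([cloud(vision.get_image("scene")) for _ in range(4)]),0)
m=sel(W,(350,750,-270,-20),152,168);m=cv2.morphologyEx(m.astype(np.uint8),cv2.MORPH_OPEN,np.ones((3,3)))>0;p=W[m]; print("plate",rect(p))
m=sel(W,(370,730,-60,-40),20,120);print(m.sum(),ax(W[m]),np.nanmedian(W[m],axis=0))
save(vision.get_image("scene"),"sc5.png",(270,160,350,220),9)
E
```

```text
[454.49040979 -58.18150398 196.37516552] [1.0827593  5.50627776 4.96837913]
plate [ 550.3 -136.1  325.9  191.7    3.3]
0 (array([nan, nan]), np.float64(nan)) [nan nan nan]h.py:24: RuntimeWarning: Mean of empty slice.
  c=pts[:,:2].mean(0); e,v=np.linalg.eigh(np.cov((pts[:,:2]-c).T)); d=v[:,1]; return c.round(1),np.degrees(np.arctan2(d[1],d[0])).round(2)
  ret = um.true_divide(
  avg = a.mean(axis, **keepdims_kw)
h.py:24: RuntimeWarning: Degrees of freedom <= 0 for slice
  c=pts[:,:2].mean(0); e,v=np.linalg.eigh(np.cov((pts[:,:2]-c).T)); d=v[:,1]; return c.round(1),np.degrees(np.arctan2(d[1],d[0])).round(2)
  c *= np.true_divide(1, fact)
  c *= np.true_divide(1, fact)
  return np.nanmean(a, axis, out=out, keepdims=keepdims)
```

View pics/sc5.png

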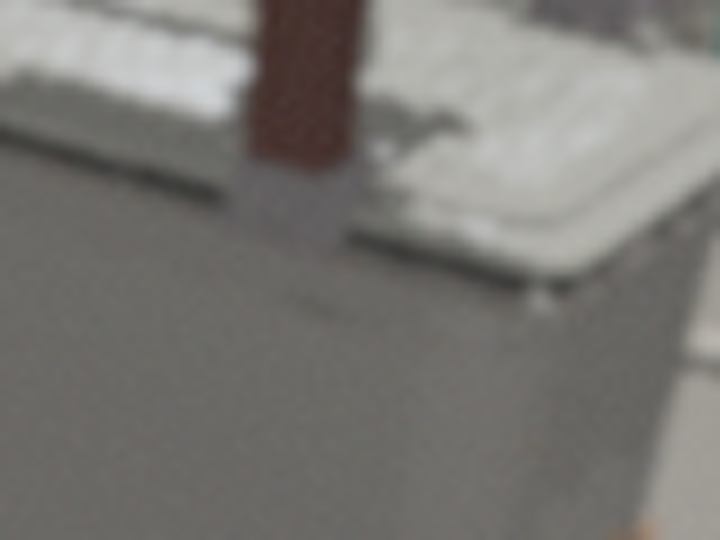

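The clip is folded against the rim (pixel (295,205) of the crop). Pressing down further.

Request:
carry_out([
  [0, 0, 0.0003, 0],
  [0, 0, 0.0006, 0],
  [0, 0.0005, 0.0009, 0],
  [0, 0.0005, 0.0012, 0],
  [0, 0.0005, 0.0015, 0],
  [0, 0.0005, 0.0018, 0],
  [0, 0.0005, 0.0018, 0],
  [0, 0.0005, 0.0018, 0],
  [0, 0.0005, 0.0018, 0],
  [0, 0.0005, 0.0018, 0],
])

```text
clock: 22.1
eef_pos: [454.0, -57.9, 194.5]
tool_rot: [[-0.999, -0.054, 0.0], [-0.054, 0.999, 0.0], [-0.0, 0.0, -1.0]]
wrist_force: [1.1, 4.9, 5.1]
finger_gap: 0.2
grasp_force: 5.6
```

Request:
carry_out([
  [0, 0.0003, 0.0003, 0],
  [0, 0.0006, 0.0006, 0],
  [0, 0.001, 0.0009, 0],
  [0, 0.001, 0.0012, 0],
  [0, 0.001, 0.0015, 0],
  [0, 0.001, 0.0018, 0],
  [0, 0.001, 0.0018, 0],
  [0, 0.001, 0.0018, 0],
  [0, 0.001, 0.0018, 0],
  [0, 0.001, 0.0018, 0],
])

```text
clock: 23.35
eef_pos: [454.0, -56.6, 192.7]
tool_rot: [[-0.999, -0.055, 0.0], [-0.055, 0.999, 0.001], [-0.0, 0.001, -1.0]]
wrist_force: [1.1, 7.4, 6.1]
finger_gap: 0.5
grasp_force: 3.8
```

Request:
carry_out([
  [0, 0.001, -0.006, 0],
  [0, 0.001, -0.014, 0],
  [0, -0.004, -0.014, 0],
  [0, -0.008, -0.014, 0],
  [0, -0.012, -0.014, 0],
  [0, -0.012, -0.012, 0],
  [0, -0.012, -0.01, 0],
  [0, -0.012, -0.009, 0],
  [0, -0.012, -0.008, 0],
  [0, -0.012, -0.008, 0],
])

```text
clock: 24.6
eef_pos: [454.5, -69.0, 200.5]
tool_rot: [[-0.999, -0.054, -0.0], [-0.054, 0.999, 0.0], [0.0, 0.0, -1.0]]
wrist_force: [-0.3, 0.4, 0.0]
finger_gap: 0.4
grasp_force: 0.0
```

```bash
python3 - <<'E'
from h import *
s=env.sense();print(s['eef_pos'],s['wrist_force'])
save(vision.get_image("scene"),"sc6.png",(270,150,360,220),8)
E
```

```text
[454.4803616  -68.97180297 200.51132704] [-0.29394234  0.4287923   0.04040241]
```

View pics/sc6.png

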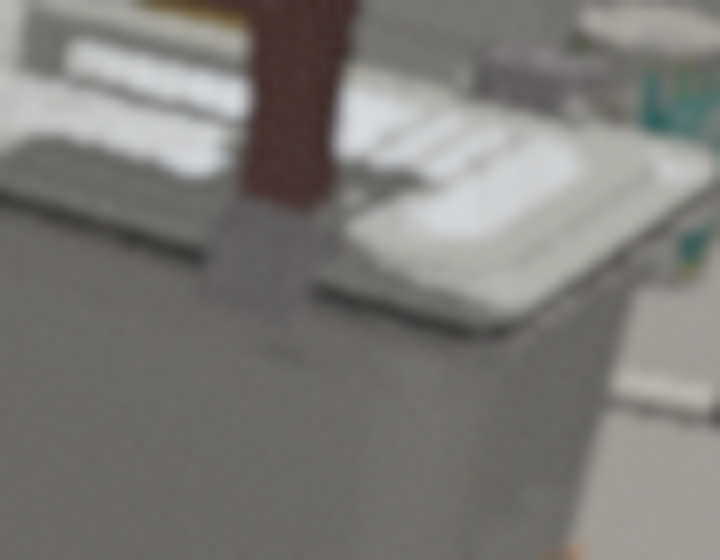

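Clip folded over the rim at (265,255); the tip is now centred over its thumb bar with no contact. Pressing down.

Request:
carry_out([
  [0, 0, 0.0004, 0],
  [0, 0, 0.0008, 0],
  [0, 0, 0.0012, 0],
  [0, 0, 0.0016, 0],
  [0, 0, 0.002, 0],
  [0, 0, 0.0024, 0],
  [0, 0, 0.0028, 0],
  [0, 0, 0.003, 0],
  [0, 0, 0.003, 0],
  [0, 0, 0.003, 0],
])

```text
clock: 25.9
eef_pos: [454.5, -69.0, 197.6]
tool_rot: [[-0.999, -0.054, 0.0], [-0.054, 0.999, 0.0], [-0.0, 0.0, -1.0]]
wrist_force: [0.0, 0.5, 0.5]
finger_gap: 0.5
grasp_force: 0.3
```

Request:
carry_out([
  [0, 0, 0.0004, 0],
  [0, 0, 0.0008, 0],
  [0, 0, 0.0012, 0],
  [0, 0, 0.0016, 0],
  [0, 0, 0.002, 0],
  [0, 0, 0.0024, 0],
  [0, 0, 0.0025, 0],
  [0, 0, 0.0025, 0],
  [0, 0, 0.0025, 0],
  [0, 0, 0.0025, 0],
])

```text
clock: 27.15
eef_pos: [454.7, -68.8, 195.5]
tool_rot: [[-0.999, -0.054, 0.0], [-0.054, 0.999, 0.0], [-0.0, 0.0, -1.0]]
wrist_force: [-2.0, 1.0, 6.1]
finger_gap: 0.2
grasp_force: 3.2
```

Request:
carry_out([
  [0, 0, 0.0003, 0],
  [0, 0, 0.0006, 0],
  [0, 0, 0.0009, 0],
  [0, 0, 0.0012, 0],
  [0, 0, 0.0015, 0],
  [0, 0, 0.0018, 0],
  [0, 0, 0.002, 0],
  [0, 0, 0.002, 0],
  [0, 0, 0.002, 0],
  [0, 0, 0.002, 0],
])

```text
clock: 28.4
eef_pos: [454.7, -69.0, 193.1]
tool_rot: [[-0.999, -0.054, 0.0], [-0.054, 0.999, 0.0], [-0.0, -0.0, -1.0]]
wrist_force: [0.9, 1.3, 3.5]
finger_gap: 0.6
grasp_force: 1.6
```

Force fell off while sinking: clip D has snapped. On to clip B, diagonally opposite.

Request:
carry_out([
  [0, 0, -0.02, 0],
  [0, 0, -0.037, 0],
  [-0.03, -0.031, -0.037, 0],
  [-0.06, -0.062, -0.037, 0],
  [-0.09, -0.094, -0.037, 0],
  [-0.12, -0.125, -0.037, 0],
  [-0.15, -0.156, -0.037, 0],
  [-0.181, -0.1875, -0.037, 0],
  [-0.181, -0.1875, -0.03, 0],
  [-0.181, -0.1875, -0.025, 0],
])

```text
clock: 29.65
eef_pos: [644.2, -246.1, 216.5]
tool_rot: [[-0.999, -0.054, -0.003], [-0.054, 0.999, 0.001], [0.003, 0.001, -1.0]]
wrist_force: [-0.8, -0.0, -0.9]
finger_gap: 0.5
grasp_force: 0.0
```

```bash
cat > st.py <<'E'
from h import *
import sys
s=env.sense();print(s['eef_pos'].round(1),s['wrist_force'].round(1))
c=np.array([550.1,-148.5]);a=np.radians(3.1);ex=np.array([np.cos(a),np.sin(a)]);ey=np.array([-ex[1],ex[0]])
sx,sy=dict(A=(1,1),B=(1,-1),C=(-1,-1),D=(-1,1))[sys.argv[1]]
for out in (26,8):
    t=np.append(c+sx*90*ex+sy*(77+out)*ey,186)
    print(out,(s['tool_rot'].T@(t-s['eef_pos'])).round(1))
W=np.nanmedian(np.stack([cloud(vision.get_image("scene")) for _ in range(4)]),0)
d=W[...,:2]-c; X=d@ex; Y=d@ey
for n,(sx,sy) in dict(A=(1,1),D=(-1,1)).items():
    m=(abs(X-sx*90)<15)&(Y>80)&(Y<125)&(W[...,2]>120)&(W[...,2]<200)
    print(n,m.sum(),np.percentile(W[...,2][m],[5,50,95]).round(0)-164,np.percentile(Y[m],[5,50,95]).round(0)-77)
E
python3 st.py B
```

```text
[ 644.2 -246.1  216.5] [-0.8 -0.  -0.9]
26 [-1.4 -0.5 30.5]
8 [-1.4 17.5 30.5]
A 169 [-32.  -5.  17.] [ 3.  9. 26.]
D 177 [-32.  -9.   7.] [ 4. 17. 19.]
```

Request:
carry_out([
  [-0.001, 0, 0.008, 0],
  [-0.001, 0, 0.013, 0],
  [-0.001, 0, 0.018, 0],
  [-0.001, 0, 0.022, 0],
  [-0.001, 0, 0.0255, 0],
  [-0.001, 0, 0.0255, 0],
  [-0.001, 0, 0.01, 0],
  [-0.001, 0.009, 0.008, 0],
  [-0.001, 0.0175, 0.009, 0],
  [-0.001, 0.0175, 0.0165, 0],
])

```text
clock: 31.1
eef_pos: [646.1, -226.9, 201.6]
tool_rot: [[-0.998, -0.057, 0.001], [-0.057, 0.998, 0.001], [-0.001, 0.001, -1.0]]
wrist_force: [1.9, 0.8, 7.2]
finger_gap: 0.4
grasp_force: 3.7
```

Request:
carry_out([
  [0, 0, 0.0004, 0],
  [0, 0, 0.0008, 0],
  [0, 0, 0.0012, 0],
  [0, 0, 0.0016, 0],
  [0, 0, 0.002, 0],
  [0, 0, 0.002, 0],
  [0, 0, 0.002, 0],
  [0, 0, 0.002, 0],
  [0, 0, 0.002, 0],
  [0, 0, 0.002, 0],
])

```text
clock: 32.35
eef_pos: [645.6, -229.3, 199.7]
tool_rot: [[-0.999, -0.054, 0.0], [-0.054, 0.999, -0.001], [-0.0, -0.001, -1.0]]
wrist_force: [1.1, -3.9, 5.2]
finger_gap: 0.7
grasp_force: 3.4
```

```bash
python3 st.py B
```

```text
[ 645.6 -229.3  199.7] [ 1.1 -3.9  5.2]
26 [  1.  -17.1  13.8]
8 [ 1.   0.9 13.7]
A 166 [-32.  -5.  16.] [ 4.  9. 26.]
D 173 [-25.  -8.   6.] [ 4. 17. 19.]
```

Request:
carry_out([
  [0, 0, -0.008, 0],
  [0, -0.009, -0.012, 0],
  [0, -0.018, -0.01, 0],
  [0, -0.018, 0, 0],
  [0, -0.018, 0.005, 0],
  [0, -0.018, 0.0085, 0],
  [0, -0.018, 0.0085, 0],
  [0, -0.018, 0.0085, 0],
  [0, -0.018, 0.0085, 0],
  [0, -0.018, 0.0085, 0],
])

```text
clock: 33.8
eef_pos: [646.5, -246.8, 191.3]
tool_rot: [[-0.999, -0.054, 0.0], [-0.054, 0.999, -0.0], [-0.0, -0.0, -1.0]]
wrist_force: [-0.4, 0.4, -0.4]
finger_gap: 0.3
grasp_force: 0.0
```

Request:
carry_out([
  [0, 0, 0.001, 0],
  [0, 0, 0.002, 0],
  [0, 0, 0.003, 0],
  [0, 0, 0.004, 0],
  [0, 0, 0.005, 0],
  [0, 0, 0.006, 0],
  [0, 0, 0.006, 0],
  [0, 0, 0.006, 0],
  [0, 0, 0.006, 0],
  [0, 0, 0.006, 0],
])

```text
clock: 35.05
eef_pos: [646.4, -247.1, 185.1]
tool_rot: [[-0.999, -0.054, 0.0], [-0.054, 0.999, -0.0], [-0.0, -0.0, -1.0]]
wrist_force: [0.7, -1.4, -0.2]
finger_gap: 0.7
grasp_force: 1.0
```

Request:
carry_out([
  [0, 0, -0.01, 0],
  [0, 0, -0.021, 0],
  [0, 0.007, -0.021, 0],
  [0, 0.014, -0.021, 0],
  [0, 0.0195, -0.021, 0],
  [0, 0.0195, -0.018, 0],
  [0, 0.0195, -0.016, 0],
  [0, 0.0195, -0.0145, 0],
  [0, 0.0195, -0.013, 0],
  [0, 0.0195, -0.013, 0],
])

```text
clock: 36.3
eef_pos: [645.4, -227.9, 198.2]
tool_rot: [[-0.999, -0.054, 0.0], [-0.054, 0.999, -0.0], [-0.0, -0.0, -1.0]]
wrist_force: [-0.4, -1.4, 1.1]
finger_gap: 0.2
grasp_force: 0.6
```

Request:
carry_out([
  [0, 0, 0.0004, 0],
  [0, 0, 0.0008, 0],
  [0, 0, 0.0012, 0],
  [0, 0, 0.0016, 0],
  [0, 0, 0.002, 0],
  [0, 0, 0.0024, 0],
  [0, 0, 0.0024, 0],
  [0, 0, 0.0024, 0],
  [0, 0, 0.0024, 0],
  [0, 0, 0.0024, 0],
])

```text
clock: 37.55
eef_pos: [645.6, -228.4, 196.2]
tool_rot: [[-0.999, -0.054, 0.001], [-0.054, 0.999, -0.001], [-0.001, -0.001, -1.0]]
wrist_force: [0.1, -4.5, 4.6]
finger_gap: 0.4
grasp_force: 3.2
```

Request:
carry_out([
  [0, -0.0003, 0.0004, 0],
  [0, -0.0006, 0.0008, 0],
  [0, -0.0009, 0.0012, 0],
  [0, -0.0012, 0.0016, 0],
  [0, -0.0015, 0.0018, 0],
  [0, -0.0015, 0.0018, 0],
  [0, -0.0015, 0.0018, 0],
  [0, -0.0015, 0.0018, 0],
  [0, -0.0015, 0.0018, 0],
  [0, -0.0015, 0.0018, 0],
])

```text
clock: 38.8
eef_pos: [645.6, -228.3, 194.0]
tool_rot: [[-0.998, -0.055, 0.0], [-0.055, 0.998, 0.001], [-0.0, 0.001, -1.0]]
wrist_force: [-1.0, -1.9, 4.6]
finger_gap: 0.5
grasp_force: 2.7
```

Request:
carry_out([
  [0, 0, 0.0003, 0],
  [0, 0, 0.0006, 0],
  [0, 0, 0.0009, 0],
  [0, 0, 0.0012, 0],
  [0, 0, 0.0015, 0],
  [0, 0, 0.0018, 0],
  [0, 0, 0.0018, 0],
  [0, 0, 0.0018, 0],
  [0, 0, 0.0018, 0],
  [0, 0, 0.0018, 0],
])

```text
clock: 40.05
eef_pos: [645.7, -228.4, 192.9]
tool_rot: [[-0.999, -0.055, 0.001], [-0.055, 0.999, 0.001], [-0.001, 0.001, -1.0]]
wrist_force: [-1.6, -0.7, 9.8]
finger_gap: 0.4
grasp_force: 4.6
```

```bash
cat > chk.py <<'E'
from h import *
s=env.sense();print(s['eef_pos'].round(1),s['wrist_force'].round(1))
c=np.array([550.1,-148.5]);a=np.radians(3.1);ex=np.array([np.cos(a),np.sin(a)]);ey=np.array([-ex[1],ex[0]])
for c_ in("top","scene"):
    W=np.nanmedian(np.stack([cloud(vision.get_image(c_)) for _ in range(4)]),0)
    d=W[...,:2]-c; X=d@ex; Y=d@ey
    for n,(sx,sy) in dict(A=(1,1),B=(1,-1),C=(-1,-1),D=(-1,1)).items():
        m=(abs(X-sx*90)<16)&(Y*sy>60)&(Y*sy<125)&(W[...,2]>150)&(W[...,2]<190)
        o=Y[m]*sy-77; z=W[...,2][m]-164
        print(c_,n,[int(np.median(z[(o>=b)&(o<b+4)]).round()) if ((o>=b)&(o<b+4)).sum()>2 else None for b in range(-12,36,4)])
E
python3 chk.py
```

```text
[ 645.7 -228.4  192.9] [-1.6 -0.7  9.8]
top A [-2, 15, 16, 18, 17, 17, 16, 15, 17, 17, None, None]
top B [-2, -5, -3, 4, None, None, None, None, None, None, None, None]
top C [None, None, None, None, None, None, None, None, None, None, None, None]
top D [-2, -3, 4, 2, 2, 9, 3, None, None, None, None, None]
scene A [None, None, 12, 4, -4, -9, 15, 14, 8, 15, None, None]
scene B [None, None, 16, 12, 1, 3, 18, None, None, None, None, None]
scene C [-3, -1, 1, 6, 14, None, None, None, None, 8, None, None]
scene D [-2, None, None, 3, None, -3, 4, -6, None, None, None, None]
```

Request:
carry_out([
  [0, 0, 0.0002, 0],
  [0, 0, 0.0004, 0],
  [0, 0, 0.0006, 0],
  [0, 0, 0.0008, 0],
  [0, 0, 0.001, 0],
  [0, 0, 0.001, 0],
  [0, 0, 0.001, 0],
  [0, 0, 0.001, 0],
  [0, 0, 0.001, 0],
  [0, 0, 0.001, 0],
])

```text
clock: 41.7
eef_pos: [645.7, -228.5, 192.3]
tool_rot: [[-0.999, -0.055, 0.001], [-0.055, 0.999, 0.001], [-0.001, 0.001, -1.0]]
wrist_force: [-3.3, -1.1, 11.6]
finger_gap: 0.7
grasp_force: 5.7
```

Request:
carry_out([
  [0, 0, -0.018, 0],
  [0, 0, -0.036, 0],
  [0, 0.035, -0.036, 0],
  [0, 0.07, -0.036, 0],
  [0, 0.105, -0.036, 0],
  [0, 0.14, -0.036, 0],
  [0, 0.17, -0.036, 0],
  [0.001, 0.188, -0.036, 0],
  [0.001, 0.188, -0.03, 0],
  [0.001, 0.188, -0.025, 0],
])

```text
clock: 42.95
eef_pos: [634.1, -42.9, 215.7]
tool_rot: [[-0.999, -0.053, -0.0], [-0.053, 0.999, -0.001], [0.0, -0.001, -1.0]]
wrist_force: [0.3, -1.0, 1.1]
finger_gap: 0.3
grasp_force: 0.0
```

```bash
python3 chk.py; python3 st.py A; python3 - <<'E'
from h import *
save(vision.get_image("top"),"top5.png",(270,120,370,270),4)
E
```

```text
[634.1 -42.9 215.7] [ 0.3 -1.   1.1]
top A [None, None, None, None, None, None, None, None, None, None, None, None]
top B [0, -2, 0, 4, 3, 5, 10, 2, None, None, None, None]
top C [0, -3, 2, 16, 16, 16, 14, 13, 11, 10, 11, None]
top D [None, None, None, None, None, None, None, None, None, None, None, None]
scene A [None, 14, 13, 3, -4, -8, 15, 15, 8, 15, None, None]
scene B [None, None, 2, None, 2, 5, 5, None, None, None, None, None]
scene C [-1, None, 4, 7, 16, None, None, None, 5, 10, None, None]
scene D [None, None, None, 2, -4, -9, 4, -6, None, None, None, None]
[634.4 -41.7 216.2] [-0.3  0.3 -0.1]
26 [-0.1  0.9 30.2]
8 [ -0.1 -17.1  30.2]
A 190 [-31.  -3.  34.] [ 3.  9. 34.]
D 176 [-30.  -9.   6.] [ 5. 17. 20.]
```

View pics/top5.png

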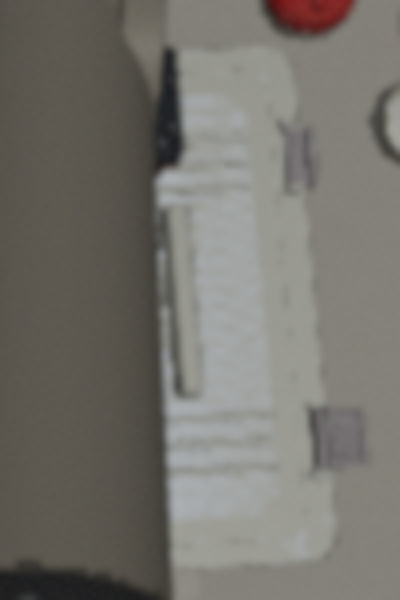

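Clips D and B both read shut (B at pixel (300,158) shows a narrow, flat profile; C at (340,437) still stands open). Now clip A: fold.

Request:
carry_out([
  [0, 0.0005, 0.008, 0],
  [0, 0.0005, 0.013, 0],
  [0, 0.0005, 0.017, 0],
  [0, 0.0005, 0.02, 0],
  [0, 0.0005, 0.023, 0],
  [0, 0.0005, 0.026, 0],
  [0, 0.0005, 0.028, 0],
  [0, 0.0005, 0.03, 0],
  [0, 0.0005, 0.031, 0],
  [0, 0.0005, 0.031, 0],
])

```text
clock: 44.85
eef_pos: [634.2, -39.5, 184.7]
tool_rot: [[-0.998, -0.055, -0.0], [-0.055, 0.998, 0.001], [0.0, 0.001, -1.0]]
wrist_force: [-0.7, 5.2, 0.1]
finger_gap: 0.7
grasp_force: 2.4
```

Request:
carry_out([
  [0, 0, -0.01, 0],
  [0, 0, -0.021, 0],
  [0, -0.007, -0.021, 0],
  [0, -0.014, -0.021, 0],
  [0, -0.018, -0.021, 0],
  [0, -0.018, -0.018, 0],
  [0, -0.018, -0.016, 0],
  [0, -0.018, -0.0145, 0],
  [0, -0.018, -0.013, 0],
  [0, -0.018, -0.013, 0],
])

```text
clock: 46.1
eef_pos: [635.2, -57.5, 198.3]
tool_rot: [[-0.998, -0.055, -0.0], [-0.055, 0.998, 0.001], [0.0, 0.001, -1.0]]
wrist_force: [-1.3, 3.7, 4.7]
finger_gap: 0.2
grasp_force: 3.1
```

Request:
carry_out([
  [0, 0.0003, 0.0004, 0],
  [0, 0.0006, 0.0008, 0],
  [0, 0.0009, 0.0012, 0],
  [0, 0.0012, 0.0016, 0],
  [0, 0.0015, 0.0018, 0],
  [0, 0.0015, 0.002, 0],
  [0, 0.0015, 0.002, 0],
  [0, 0.0015, 0.002, 0],
  [0, 0.0015, 0.002, 0],
  [0, 0.0015, 0.002, 0],
])

```text
clock: 47.35
eef_pos: [635.2, -56.1, 196.6]
tool_rot: [[-0.998, -0.055, 0.0], [-0.055, 0.998, 0.001], [-0.0, 0.001, -1.0]]
wrist_force: [-2.2, 4.5, 7.7]
finger_gap: 0.0
grasp_force: 4.3
```

Request:
carry_out([
  [0, 0.0003, 0.0003, 0],
  [0, 0.0006, 0.0006, 0],
  [0, 0.0009, 0.0009, 0],
  [0, 0.001, 0.0012, 0],
  [0, 0.001, 0.0015, 0],
  [0, 0.001, 0.0015, 0],
  [0, 0.001, 0.0015, 0],
  [0, 0.001, 0.0015, 0],
  [0, 0.001, 0.0015, 0],
  [0, 0.001, 0.0015, 0],
])

```text
clock: 48.6
eef_pos: [635.2, -55.6, 195.5]
tool_rot: [[-0.999, -0.055, 0.001], [-0.055, 0.999, 0.001], [-0.001, 0.001, -1.0]]
wrist_force: [-3.2, 2.8, 8.6]
finger_gap: 0.9
grasp_force: 5.2
```

Request:
carry_out([
  [0, 0.0002, 0.0003, 0],
  [0, 0.0004, 0.0006, 0],
  [0, 0.0005, 0.0009, 0],
  [0, 0.0005, 0.0012, 0],
  [0, 0.0005, 0.0014, 0],
  [0, 0.0005, 0.0014, 0],
  [0, 0.0005, 0.0014, 0],
  [0, 0.0005, 0.0014, 0],
  [0, 0.0005, 0.0014, 0],
  [0, 0.0005, 0.0014, 0],
])

```text
clock: 49.85
eef_pos: [635.5, -55.8, 193.5]
tool_rot: [[-0.999, -0.054, 0.001], [-0.054, 0.999, 0.0], [-0.001, -0.0, -1.0]]
wrist_force: [0.7, 2.0, 6.1]
finger_gap: 0.3
grasp_force: 2.7
```

Clip A snapped (force dropped with extra travel). Now clip C.

Request:
carry_out([
  [0, 0, -0.02, 0],
  [0, 0, -0.036, 0],
  [0.03, -0.032, -0.036, 0],
  [0.06, -0.064, -0.036, 0],
  [0.09, -0.096, -0.036, 0],
  [0.12, -0.128, -0.036, 0],
  [0.15, -0.16, -0.036, 0],
  [0.18, -0.191, -0.036, 0],
  [0.18, -0.191, -0.03, 0],
  [0.18, -0.191, -0.025, 0],
])

```text
clock: 51.1
eef_pos: [466.0, -255.9, 217.9]
tool_rot: [[-0.999, -0.054, 0.0], [-0.054, 0.999, 0.0], [-0.0, 0.0, -1.0]]
wrist_force: [-0.2, 1.1, 0.2]
finger_gap: 0.5
grasp_force: 0.0
```

```bash
python3 chk.py|grep -v C; python3 st.py C|head -3
```

```text
[ 466.  -255.9  217.9] [-0.2  1.1  0.2]
top A [-2, -3, 4, 3, 3, 9, 4, None, None, None, None, None]
top B [0, -3, 0, 4, 3, 4, 9, 2, None, None, None, None]
top D [-3, -3, 4, 3, 3, 9, 3, None, None, None, None, None]
scene A [None, None, None, 3, -4, -10, 4, -6, None, None, None, None]
scene B [None, None, 2, None, 2, 6, 5, None, None, None, None, None]
scene D [-1, None, None, 2, None, -4, 4, -5, None, None, None, None]
[ 466.1 -255.8  218.3] [ 0.2 -0.1  0.7]
26 [ 0.3 -0.4 32.3]
8 [ 0.3 17.6 32.3]
```

A, B and D all read shut. Fold C.

Request:
carry_out([
  [0, 0, 0.01, 0],
  [0, 0, 0.015, 0],
  [0, 0, 0.019, 0],
  [0, 0, 0.022, 0],
  [0, 0, 0.025, 0],
  [0, 0, 0.028, 0],
  [0, 0, 0.03, 0],
  [0, 0, 0.032, 0],
  [0, 0, 0.033, 0],
  [0, 0, 0.033, 0],
])

```text
clock: 52.95
eef_pos: [465.8, -257.7, 185.4]
tool_rot: [[-0.999, -0.053, 0.001], [-0.053, 0.999, -0.002], [-0.001, -0.002, -1.0]]
wrist_force: [0.1, -5.5, -0.0]
finger_gap: 0.5
grasp_force: 2.3
```

Request:
carry_out([
  [0, 0, -0.01, 0],
  [0, 0, -0.021, 0],
  [0, 0.007, -0.021, 0],
  [0, 0.014, -0.021, 0],
  [0, 0.018, -0.021, 0],
  [0, 0.018, -0.018, 0],
  [0, 0.018, -0.016, 0],
  [0, 0.018, -0.0145, 0],
  [0, 0.018, -0.013, 0],
  [0, 0.018, -0.013, 0],
])

```text
clock: 54.2
eef_pos: [464.7, -239.3, 198.5]
tool_rot: [[-0.999, -0.053, 0.001], [-0.053, 0.999, -0.001], [-0.001, -0.001, -1.0]]
wrist_force: [-1.9, -3.6, 4.2]
finger_gap: 0.7
grasp_force: 2.6
```

Request:
carry_out([
  [0, -0.0004, 0.0005, 0],
  [0, -0.0008, 0.001, 0],
  [0, -0.0012, 0.0015, 0],
  [0, -0.0016, 0.002, 0],
  [0, -0.002, 0.0023, 0],
  [0, -0.002, 0.0025, 0],
  [0, -0.002, 0.0025, 0],
  [0, -0.002, 0.0025, 0],
  [0, -0.002, 0.0025, 0],
  [0, -0.002, 0.0025, 0],
])

```text
clock: 55.45
eef_pos: [464.9, -241.4, 196.1]
tool_rot: [[-0.999, -0.053, 0.001], [-0.053, 0.999, -0.001], [-0.001, -0.001, -1.0]]
wrist_force: [-2.3, -4.9, 5.2]
finger_gap: 0.3
grasp_force: 4.3
```

Request:
carry_out([
  [0, -0.0003, 0.0004, 0],
  [0, -0.0006, 0.0008, 0],
  [0, -0.0009, 0.0012, 0],
  [0, -0.001, 0.0016, 0],
  [0, -0.001, 0.002, 0],
  [0, -0.001, 0.002, 0],
  [0, -0.001, 0.002, 0],
  [0, -0.001, 0.002, 0],
  [0, -0.001, 0.002, 0],
  [0, -0.001, 0.002, 0],
])

```text
clock: 56.7
eef_pos: [465.0, -240.8, 193.6]
tool_rot: [[-0.999, -0.055, -0.0], [-0.055, 0.999, 0.001], [-0.0, 0.001, -1.0]]
wrist_force: [0.5, -0.4, 3.4]
finger_gap: 0.2
grasp_force: 1.5
```

Request:
carry_out([
  [0, 0, -0.02, 0],
  [0, 0, -0.05, 0],
  [0, 0, -0.1, 0],
  [0, 0.04, -0.1, 0],
  [0, 0.09, -0.1, 0],
  [0, 0.14, -0.1, 0],
  [0, 0.19, -0.1, 0],
  [0, 0.24, -0.1, 0],
  [0, 0.26, -0.1, 0],
  [0, 0.26, -0.1, 0],
])

```text
clock: 57.95
eef_pos: [450.2, 20.1, 293.2]
tool_rot: [[-0.998, -0.058, -0.001], [-0.058, 0.998, 0.0], [0.001, 0.0, -1.0]]
wrist_force: [0.6, -0.5, -0.1]
finger_gap: 0.5
grasp_force: 0.0
```

```bash
python3 chk.py; python3 - <<'E'
from h import *
for c in("top","scene"):
    W=np.nanmedian(np.stack([cloud(vision.get_image(c)) for _ in range(2)]),0)
    m=sel(W,(470,630,-175,-120),178,200);p=W[m]; print("handle",m.sum(),rect(p),np.median(p[:,2]))
print(env.sense()["clock"])
E
```

```text
[450.2  20.1 293.2] [ 0.6 -0.5 -0.1]
top A [-2, -3, 4, 3, 2, 8, 3, None, None, None, None, None]
top B [-1, -3, -1, 4, 2, 4, 9, 2, None, None, None, None]
top C [-1, -3, 0, 4, 3, 4, 8, 1, None, None, None, None]
top D [None, None, None, None, None, None, None, None, None, None, None, None]
scene A [None, None, None, 3, 1, -6, 4, -6, None, None, None, None]
scene B [None, None, 2, None, 2, 5, None, None, None, None, None, None]
scene C [None, -1, 1, -4, 2, 5, None, None, None, None, None, None]
scene D [-2, None, None, 3, None, -4, 5, -6, None, None, None, None]
handle 293 [ 550.  -149.1  116.2   14.3    2.9] 191.1707961497831
handle 233 [ 550.6 -144.4  117.2   13.8    4.6] 186.56906852097663
58.55<stdin>:3: RuntimeWarning: All-NaN slice encountered
```

All four clips read shut, the lid is level, and the robot is clear of everything.

```bash
python3 -c "
from rig import workorder
print(workorder.finish_job())"
```

```text
the job is handed in; nothing more can be done
None
```

The lid is in the pan's mouth and all four clips read shut in the camera depth, snapped in the order D, B, A, C; I handed the job in at about 58.6 s, and no verdict came back.

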